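Slip-test two cast discs on a tilting ramp

TASK

Slip-test the two cast discs: raise the hinged ramp slowly by its side handle until one disc slips down to the foot stop, and stop right there, so that the other disc stays where it lies and the ramp stays standing at that angle. Then record the angle: slide the loose gauge bar along the board, square to the ramp, in under the raised ramp until it gently bears against the underside all by itself, without forcing it in, and let go. Do not touch the discs or shift the other things on the bench.

Things in the scene. Friction and masses are not known exactly. Their poses are not given: they have to be found in the camera images.
- tester: fixed black board of the slip tester, 340 mm (its x) by 340 mm (its y, from -200 to +140) by 10 mm thick; origin on the bench, board top 10 mm above it; x points from the ramp's free end to its hinge, y to the left along the hinge axis (the handle's side), z up. The ramp's hinge runs between two small cheeks at x = +80 mm, y = -85 to +85, up to 40 mm high
- ramp (a joint): tilt of the ramp in rad: 0 lying flat, grows as the free (-x) end is raised, at most 0.75. The hinge is stiff (about 1.2 N m of friction) and so the ramp stays where it is left; raising it by the handle takes about 10 to 13 N
- hinge (a point): point on the hinge axis, mid-width, 24 mm above the bench; its axes are the ramp's own and tilt with it. The ramp is a bare aluminium plate 136 mm wide (y -68 to +68), 12 mm thick (z -6 to +6 mm here) and 155 mm long (x = 0 to -155 mm here); the foot stop is a lip 14 mm high across its hinge end, its face at x = -10 mm
- handle (a point): middle of the ramp's handle: a round horizontal bar 12 mm thick and 60 mm long (along y) with a small end collar, standing out from the ramp's +y side near the free end; 130 mm from the hinge (x), 104 mm to +y of mid-width and 21 mm above the plate's mid-plane, so 45 mm above the bench when flat; axes as the ramp. Free for 35 mm below it and on both sides; best pinched from above with the fingers closing across it, it can turn between them
- disc_1: cast resin disc, 50 mm across, 18 mm high, ridged top, lying on the upper half of the ramp; origin at the centre of its underside. Either disc may be the one that slips first; the slip angle is unknown, somewhere between 0.26 and 0.5 rad, and the second disc slips only about 0.05 to 0.09 rad above the first. A slipped disc rests with its centre 35 mm from the hinge axis
- disc_2: the other disc, alike in all that can be seen
- bar: loose plain metal gauge bar, 24 mm wide (x), 210 mm long (y), 36 mm high, 0.3 kg, lying on the board in front of the ramp's free end, about parallel to the hinge; x towards the ramp, origin at the centre of its underside, on the board top. Sliding it takes 1 to 3 N; 3 to 6 N more against the ramp is a snug fit
- bar_grip (a point): place to grip the bar from above (fingers closing across its 24 mm width): 73 mm from its centre towards its -y end, 26 mm above the board; it stays about 50 mm outside the ramp's -y side
- bar_edge (a point): point on the bar's upper edge on the hinge side (36 mm above the board, 12 mm from its mid-width), the edge that meets the ramp's underside
- glue: bystander: white bottle, 44 mm across, 105 mm high; origin under its base
- wheel: bystander: dark round casting, 116 mm across, 52 mm high; origin under its base
- cap: bystander: green open cap, 48 mm across, 50 mm high; origin under its base
Not all that is in view belongs to the job. Of the things that look like the bar, the larger one is meant. Leave any brown look-alike of the disc_2 alone.

How it is judged:
On the way, in this order (a step that is already met when the one before it is completed fails the run):
1. the ramp is raised with both discs still lying on its upper half (value of joint ramp above 0.1 rad and x of each of disc_1, disc_2 in the frame of hinge below -0.095 m), for 0.1 s.
2. one disc has slipped down to the foot stop, the other still lies on the upper half, and the gauge bar is not yet used (contact force between bar and ramp below 0.1 N and ((x of disc_1 in the frame of hinge above -0.045 m and x of disc_2 in the frame of hinge below -0.09 m) or (x of disc_2 in the frame of hinge above -0.045 m and x of disc_1 in the frame of hinge below -0.09 m))), for 0.1 s.
3. the gauge bar bears against the ramp's underside (contact force between bar and ramp above 0.2 N), for 0.1 s.
At the end, for the whole second after the job is handed in: One disc rests at the foot stop (centre under 45 mm from the hinge), the other on the upper half (over 90 mm), ramp raised over 0.18 rad; the bar, released, stands flat on the board within 0.12 rad of parallel to the hinge, bearing on the ramp's underside (over 0.2 N); all at rest (((x of disc_1 in the frame of hinge above -0.045 m and x of disc_2 in the frame of hinge below -0.09 m) or (x of disc_2 in the frame of hinge above -0.045 m and x of disc_1 in the frame of hinge below -0.09 m)) and value of joint ramp above 0.18 rad and contact force between bar and ramp above 0.2 N and angle between bar's own z axis and vertical below 0.05 rad and angle between the y axis of bar and the y axis of tester, either way round below 0.12 rad and linear speed of each of bar, disc_1, disc_2 below 0.01 m/s); the robot touches nothing.
It fails at once if both discs have slipped (x of each of disc_1, disc_2 in the frame of hinge above -0.085 m).
It fails at once if the gauge bar is forced against the ramp (over 20 N) (contact force between bar and ramp above 20 N).
It fails at once if the raised ramp is let fall or pulled back down (faster than 0.15 rad/s) (velocity of joint ramp below -0.15 rad/s).
It fails at once if a disc is touched by the robot (contact force between any of the arm, the fingers and disc_1 above 0.5 N or contact force between any of the arm, the fingers and disc_2 above 0.5 N).
It fails at once if a bystander is shifted by more than 20 mm (distance of any of glue, wheel, cap from where it was at the start of the episode above 0.02 m).
It also fails if it takes over 72 s, if anything falls off the work surface, if the arm or the gripper's body presses on something with over 40 N, if the wrist force passes 120 N, or if a joint passes its speed limit or range.

ROBOT

A 7-joint arm with a two-finger parallel gripper is mounted at the origin on the work surface. World frame = base frame: x ahead of the robot, y to its left, z up, the work surface at z = 0. Lengths are in m, angles in rad, forces in N, time in s.
With the tool pointing down it reaches from about 0.425 to 0.925 m from the base axis. Payload 6.8 kg.
Tool frame: the origin (TCP) lies midway between the tips of the shut fingers; the grasp point (between the pads) lies 19 mm behind it; z points along the fingers, x is the direction in which the jaws open and shut, and the axes are right-handed (so a half turn about z gives the same grasp; the last joint's range is limited). The gripper opens to 85 mm and grips with 20 to 120 N. Pads are 22 mm wide; open, the fingers measure 114 mm over their backs; the gripper's body (76 mm by 85 mm) begins 54 mm behind the grasp point. The pads swing forward as they close: fully open they stand 13 mm farther back than shut.
Start: joints at [-1.222, 0.477, 0.022, 1.555, -0.011, 1.109, -0.083], TCP at [0.298, 0.606, 0.231] pointing down, gripper open.
Joint ranges: [-2.96, 2.96], [-0.34, 2.1], [-1.41, 1.46], [0.24, 2.44], [-1.37, 4.51], [0.17, 1.92], [-2.96, 2.96]. Speed limits (rad/s): [2.39, 2.39, 3.14, 3.14, 3.14, 3.14, 3.14].

INTERFACE

Orientations are given as a unit quaternion [w, x, y, z].
In Python, from station import bot gives the robot as it stands.
- The arm moves only by the tool step_arm, never from a script. Its argument "increments" is a list of rows, each a list of 7 numbers: the shift along the tool's x, y, z in cm, then the turn, a rotation vector about the tool's x, y, z in degrees, then the closure, from 0 (fully open) to 1 (shut). A call has 1 to 20 rows; each row shifts and turns the commanded pose from where the row before left it, along the tool's axes as they then stand; what a row does not reach is not made up. A row lasts 1/10 s, in which the tool goes at most 50 mm and 8.59 degrees, less where a joint would pass 70% of its speed; a pose out of reach is approached as far as the arm can. A call is refused whole if a number of a shift passes 5 or a number of a turn 8.59, either way. A call with a gripper value outside its range is refused whole. The fingers move at their own pace and stop on an object; "squeeze" is the grip in N (left out, the last holds). Time passes only in rows, so rows that do not move let the fingers close. It gives the time, the measured TCP pose, the force and the opening at its end, in the units of the state.
- bot.get_obs(): the state, without advancing time (a new reading comes with each control period).
- bot.read_camera(name): name is "scene" or "top"; returns a dict with "pixels" (384x512x3 uint8, red, green, blue), "vertical_fov" (degrees; the focal length in pixels is half the picture's height over the tangent of half this angle, whatever the lens; pixels are square), "cx", "cy" (the principal point, pixels), "camera_from_world" (4x4, takes a point from world to camera coordinates). Camera axes: x right, y down, z forward; pixel columns grow to the right and rows downward; lengths in m; the calibration is good to about 2 mm. A picture is of the moment at which its call begins. There is no depth.
- bot.hand_in(): hands the job in, once; it reports no verdict.
Trained networks look in a picture, given as the dict that the camera call returned (one of the last four; its "shot" number tells which), for a name from the list of things; names that differ only in an ending like _2 or _b are one class to them, and where a whole thing is asked for, a point or a joint stands for the part that bears it (a point fixed in the world has none). Each returns a list of dicts, best first, with "score" (0 to 1); they miss things now and then, are a little off and sometimes report something else, mostly with a low value. They report only what shows in the picture. A call takes as long as a camera call. They do not tell look-alikes from the thing itself.
- bot.find_in(picture, query): "point" ([column, row] in pixels, amid what is visible of it).
- bot.cut_out(picture, query): "pixels" (384x512 bool, what is visible of it) and "point" ([column, row] in pixels, amid what is visible of it).
- bot.pinpoint(picture, query): "point" ([column, row] in pixels: a listed point, or the origin of a listed thing).
The state is a dict: "t": time; "q": joint angles; "joint_vel": joint speeds; "joint_torque": joint torques, N m; "eef_pos": TCP position; "tool_rot": TCP orientation; "contact_force": force on the tool from outside, world axes, zero at the start; "torque": the same for the moment, N m; "gripper_width": opening from 0.0 (shut) to 1.0 (fully open).
Only numpy, scipy, OpenCV 4.12 (cv2) and the standard library are available. Lean on these libraries where they do the work, as an engineer would, in place of code of your own. Each camera call takes 0.05 s, during which the arm holds its last target.

## Working session

There is one attempt and no reset: what is moved stays moved. The work goes in short steps, Python scripts to look and compute and a tool call to move; the robot and the scene stay as the last step left them, time stands still between calls to the robot, and variables do not carry over. Pictures are saved under pics/ and viewed, and the job is handed in when it is done.

Besides the shell and the picture viewer there is one more tool, called after "Request:" as name(argument=value, ...) on one line, values as JSON. step_arm: Moves the arm, as the interface text tells. Its arguments: {"type":"object","properties":{"increments":{"type":"array"},"squeeze":{"type":"number"}},"required":["increments"]}

```bash
ls; mkdir -p pics; cat > h.py <<'E'
from station import bot
import numpy as np, cv2
def snap(n,fn=None):
    p=bot.read_camera(n)
    if fn: cv2.imwrite('pics/'+fn,p['pixels'][:,:,::-1])
    return p
def proj(p,X):
    T=np.array(p['camera_from_world']);f=192/np.tan(np.radians(p['vertical_fov'])/2)
    X=np.atleast_2d(X);c=X@T[:3,:3].T+T[:3,3]
    return np.c_[p['cx']+f*c[:,0]/c[:,2],p['cy']+f*c[:,1]/c[:,2]]
def ray(p,uv):
    T=np.array(p['camera_from_world']);f=192/np.tan(np.radians(p['vertical_fov'])/2)
    d=np.array([(uv[0]-p['cx'])/f,(uv[1]-p['cy'])/f,1]);R=T[:3,:3]
    return -R.T@T[:3,3],R.T@d
def onz(p,uv,z):
    o,d=ray(p,uv);return o+d*(z-o[2])/d[2]
def tri(ps,uvs):
    A=np.zeros((3,3));b=np.zeros(3)
    for p,uv in zip(ps,uvs):
        o,d=ray(p,uv);d=d/np.linalg.norm(d);M=np.eye(3)-np.outer(d,d);A+=M;b+=M@o
    return np.linalg.solve(A,b)
E
python3 - <<'E'
from h import *
print(bot.get_obs())
a=snap('scene','s0.png');b=snap('top','t0.png')
for p in(a,b):
    print(p['vertical_fov'],p['cx'],p['cy'],np.round(p['camera_from_world'],3).tolist())
for q in ['tester','hinge','handle','disc_1','bar','bar_grip','bar_edge','glue','wheel','cap']:
    for n,p in(('s',a),('t',b)):
        print(q,n,[(np.round(d['point'],1).tolist(),round(d['score'],2)) for d in bot.pinpoint(p,q)])
E
```

```text
pics
{'t': 0.0, 'q': array([-1.22210197,  0.47781935,  0.02234154,  1.55643542, -0.01147445,
        1.1092747 , -0.08308598]), 'joint_vel': array([ 0.00105844, -0.00037698, -0.00238059,  0.00150831,  0.00078029,
       -0.00075621,  0.0020526 ]), 'joint_torque': array([ 7.76023280e-04, -5.96461916e+01,  1.60837445e+00, -2.81187737e+01,
        1.25175508e-02,  9.59345314e-03,  1.67953476e-05]), 'eef_pos': array([0.29749018, 0.60526575, 0.23031961]), 'tool_rot': array([ 5.43429570e-04,  8.48831939e-01,  5.28662010e-01, -7.22769192e-04]), 'contact_force': array([ 0.6073791 ,  0.21424651, -0.07968419]), 'torque': array([ 0.00112761,  0.03746559, -0.05213526]), 'gripper_width': 1.001694303310834}
42.805793985912956 253.97886377895097 186.5601755716673 [[0.5, 0.866, -0.0, -0.31], [0.735, -0.424, -0.528, -0.391], [-0.458, 0.264, -0.849, 1.47], [0.0, 0.0, 0.0, 1.0]]
55.15619139270405 258.9733811198661 192.62396855328112 [[-0.007, -1.0, 0.006, 0.022], [-0.993, 0.006, -0.117, 0.6], [0.117, -0.006, -0.993, 0.863], [0.0, 0.0, 0.0, 1.0]]
tester s [([236.1, 233.0], 0.58), ([245.4, 208.6], 0.56)]
[... 315 characters left out ...]
2, 182.5], 0.62), ([301.9, 186.9], 0.6)]
bar s [([288.7, 116.4], 0.82), ([200.1, 193.4], 0.63), ([248.9, 258.3], 0.33)]
bar t [([304.9, 231.3], 0.79), ([177.2, 271.0], 0.56)]
bar_grip s [([164.0, 197.6], 0.92), ([307.3, 112.5], 0.64)]
bar_grip t [([334.4, 228.2], 0.81), ([153.3, 265.1], 0.8)]
bar_edge s [([214.9, 181.3], 0.96), ([271.9, 111.4], 0.92), ([315.2, 177.1], 0.29)]
bar_edge t [([289.1, 222.5], 0.98), ([244.4, 192.0], 0.68)]
glue s [([316.5, 178.6], 0.85)]
glue t [([190.2, 192.5], 0.88), ([209.4, 136.8], 0.39)]
wheel s [([93.9, 247.7], 0.66)]
wheel t [([414.5, 220.7], 0.78), ([306.2, 231.6], 0.52)]
cap s [([336.7, 226.6], 0.69), ([222.5, 221.2], 0.34)]
cap t [([207.4, 136.6], 0.68)]
```

View pics/s0.png

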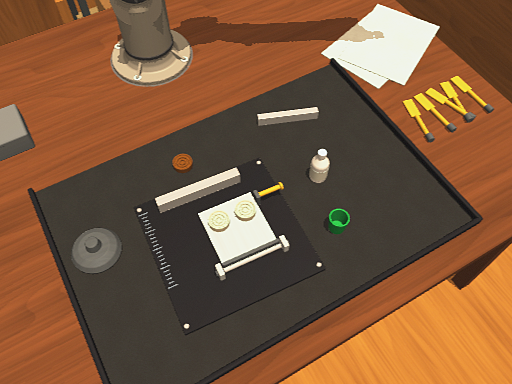

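View pics/t0.png

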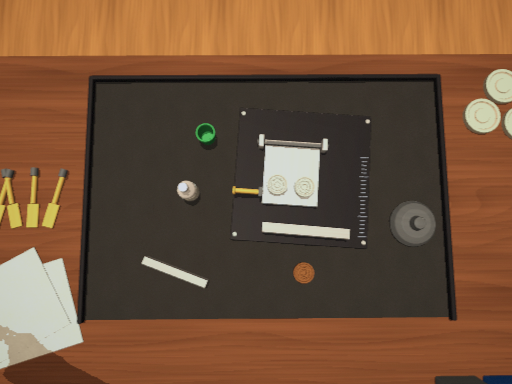

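```bash
python3 - <<'E'
from h import *
t=cv2.imread('pics/t0.png')[95:260,220:385];s=cv2.imread('pics/s0.png')[145:340,125:335]
def en(i,k):
    i=np.clip(i.astype(float)*1.8+10,0,255).astype(np.uint8);return cv2.resize(i,None,fx=k,fy=k,interpolation=cv2.INTER_CUBIC)
cv2.imwrite('pics/t0z.png',en(t,3.6));cv2.imwrite('pics/s0z.png',en(s,3))
E
```

```text
(no output)
```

View pics/t0z.png

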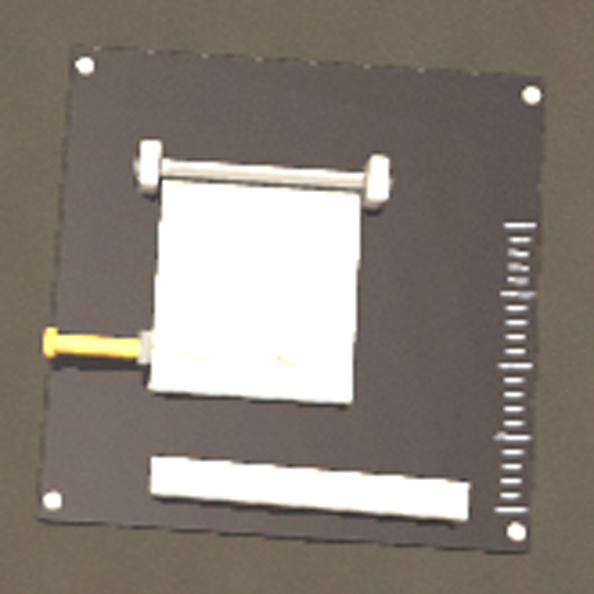

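View pics/s0z.png

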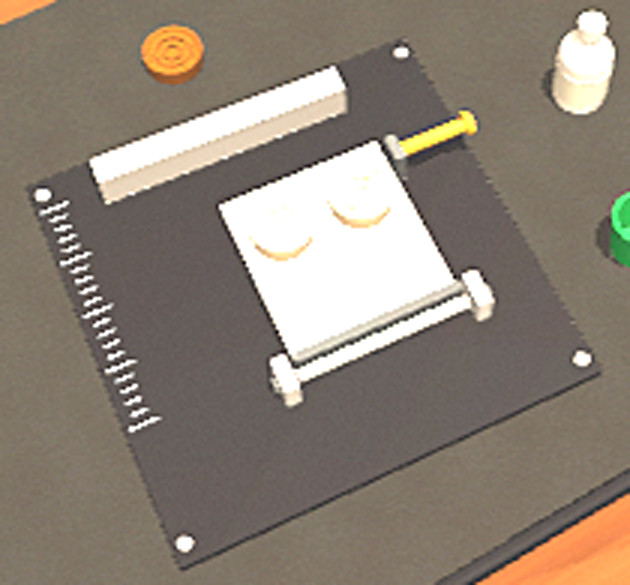

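```bash
cat > fit.py <<'E'
from h import *
from scipy.optimize import least_squares
def w(P,par):
    x,y,a=par;P=np.atleast_2d(P)/1000.;c,s=np.cos(a),np.sin(a)
    return np.c_[x+c*P[:,0]-s*P[:,1],y+s*P[:,0]+c*P[:,1],P[:,2]]
E
python3 - <<'E'
from fit import *
b=snap('top');a=snap('scene')
T=np.array([[76,47],[546,78],[528,552],[40,520]]);T=(T+.5)/3.6-.5+[220,95]
S=np.array([[600,374],[183,570],[30,188],[405,40]]);S=(S+.5)/3-.5+[125,145]
C=np.array([[170,140,10],[170,-200,10],[-170,-200,10],[-170,140,10]])
for name,sets in (('top',[(b,T)]),('scene',[(a,S)]),('both',[(b,T),(a,S)])):
    f=lambda q:np.concatenate([(proj(p,w(C,q))-o).ravel() for p,o in sets])
    r=least_squares(f,[.6,0,0.]);print(name,r.x,np.round(r.fun,1))
q=r.x;np.save('tester.npy',q)
for n,P in(('hinge',[80,0,24]),('handle',[-50,104,45])):
    print(n,w(P,q),proj(b,w(P,q)),proj(a,w(P,q)))
# bar: top corners
Tb=(np.array([[151,457],[469,482],[467,521],[151,494]])+.5)/3.6-.5+[220,95]
Sb=(np.array([[346,88],[105,183],[91,159],[338,67]])+.5)/3-.5+[125,145]
B=np.array([[12,105,46],[12,-105,46],[-12,-105,46],[-12,105,46]])
for name,sets in (('top',[(b,Tb)]),('scene',[(a,Sb)]),('both',[(b,Tb),(a,Sb)])):
    f=lambda q:np.concatenate([(proj(p,w(B,q))-o).ravel() for p,o in sets])
    r=least_squares(f,[.5,0,0.]);print(name,r.x,np.round(r.fun,1))
np.save('bar.npy',r.x)
g=w([0,-73,36],r.x);print('grip',g,proj(b,g),proj(a,g))
print('tri grip',tri([b,a],[[334.4,228.2],[164,197.6]]),'edge',tri([b,a],[[289.1,222.5],[214.9,181.3]]),w([12,0,46],r.x),'handle',tri([b,a],[[245.7,194.4],[266.9,190.8]]),'hinge',tri([b,a],[[294.7,143.9],[251.3,256.2]]))
d1=tri([b,a],[[278.2,182.5],[245,209.1]]);d2=tri([b,a],[[301.9,186.9],[222.3,221.3]]);print(d1,d2)
for n,s,t in(('glue',[316.5,178.6],[190.2,192.5]),('wheel',[93.9,247.7],[414.5,220.7]),('cap',[336.7,226.6],[207.4,136.6])):print(n,tri([b,a],[t,s]))
o=bot.get_obs();from scipy.spatial.transform import Rotation as R
print(R.from_quat(o['tool_rot'],scalar_first=True).as_matrix().round(3),o['t'])
E
```

```text
top [ 0.64629885 -0.06195969 -0.0749684 ] [-0.6 -0.8  0.3 -0.5  0.9  0.8 -0.7  0.3]
scene [ 0.64853637 -0.05972195 -0.07676611] [ 1.6 -0.2 -0.9  0.5 -1.1 -0.3  0.4 -0.6]
both [ 0.64745732 -0.0607338  -0.07568627] [-1.  -1.2 -0.1 -0.9  0.4  0.4 -1.3 -0.2  1.  -0.5 -1.4  0.3 -1.7 -0.3
 -0.3 -0.7]
hinge [[ 0.7272283  -0.06678292  0.024     ]] [[292.34612555 142.79590062]] [[252.14608781 257.85279394]]
handle [[0.60546432 0.04674917 0.045     ]] [[247.13861704 190.10340667]] [[268.00893307 191.22863434]]
top [ 0.50771809 -0.09240384 -0.08806095] [ 0.6  0.1 -0.2  0.3 -0.1 -0.4 -0.3 -0.1]
scene [ 0.50991786 -0.08931859 -0.08765967] [ 0.9  0.1 -0.8  0.1  0.5  0.1 -0.5 -0.3]
both [ 0.50870673 -0.09083158 -0.08821799] [-0.1 -0.3 -0.8 -0.1 -0.8 -0.8 -0.9 -0.5  0.1  0.  -1.7 -0.  -0.3 -0.1
 -1.2 -0.4]
grip [[ 0.50227516 -0.16354771  0.036     ]] [[334.55713151 232.44505928]] [[169.83278561 198.8152246 ]]
tri grip [ 0.50811811 -0.16822348  0.05344085] edge [ 0.52593628 -0.05267427  0.05883878] [[ 0.52066006 -0.09188882  0.046     ]] handle [0.59632101 0.05014551 0.0313163 ] hinge [ 0.72397679 -0.06986734  0.02984999]
[ 0.62314348 -0.02726638  0.05121178] [ 0.61517259 -0.08521889  0.03268465]
glue [ 0.60668848  0.19327562 -0.01093819]
wheel [ 0.5288223  -0.36401584  0.02672369]
cap [0.75022679 0.15028612 0.00432627]
[[ 0.441  0.897 -0.   ]
 [ 0.897 -0.441  0.   ]
 [ 0.    -0.    -1.   ]] 1.2
```

Request:
step_arm(increments=[[0,0,0,0,0,8.5,0],[0,0,0,0,0,8.5,0],[0,0,0,0,0,8.5,0],[0,0,0,0,0,8.5,0],[0,0,0,0,0,8.5,0],[0,0,0,0,0,8.5,0],[0,0,0,0,0,8.5,0],[0,0,0,0,0,8.5,0]])

```text
t: 2.0
eef_pos: [0.2977, 0.6058, 0.2313]
tool_rot: [-0.0, 0.999, -0.039, -0.0]
contact_force: [0.2, -0.1, 0.1]
gripper_width: 1.003
```

Request:
step_arm(increments=[[2.2,3.3,0,0,0,0,0],[2.2,3.3,0,0,0,0,0],[2.2,3.3,0,0,0,0,0],[2.2,3.3,0,0,0,0,0],[2.2,3.3,0,0,0,0,0],[2.2,3.3,0,0,0,0,0],[2.2,3.3,0,0,0,0,0],[2.2,3.3,0,0,0,0,0],[2.2,3.3,0,0,0,0,0],[2.2,3.3,0,0,0,0,0],[2.2,3.3,0,0,0,0,0],[2.2,3.3,0,0,0,0,0],[2.2,3.3,0,0,0,0,0],[2.2,3.3,0,0,0,0,0],[2.2,3.3,0,0,0,0,0],[2.0,3.3,0,0,0,0,0]])

```text
t: 3.6
eef_pos: [0.6092, 0.0524, 0.2315]
tool_rot: [-0.0, 0.999, -0.036, 0.0]
contact_force: [1.3, 0.3, 1.0]
gripper_width: 1.0
```

```bash
cat > d.py <<'E'
from fit import *
from scipy.spatial.transform import Rotation as R
def delta(P,yaw=None,z=None):
    """tool-frame cm from current measured to world pt; yaw of tool x"""
    o=bot.get_obs();M=R.from_quat(o['tool_rot'],scalar_first=True).as_matrix()
    d=M.T@(np.array(P)-o['eef_pos'])*100
    y=np.arctan2(M[1,0],M[0,0])
    print('t',round(o['t'],2),'pos',o['eef_pos'].round(4),'d_cm',d.round(2),'F',o['contact_force'].round(2),'w',round(o['gripper_width'],3))
    if yaw is not None: print('turn tool z deg',np.degrees(y-yaw).round(2),'tilt',M[:,2].round(3))
E
python3 - <<'E'
from d import *
q=np.load('tester.npy')
delta(w([-50,108,26],q)[0],q[2])
E
```

```text
t 3.6 pos [0.6092 0.0524 0.2315] d_cm [-0.34  0.19 20.55] F [1.32 0.31 1.05] w 1.0
turn tool z deg 0.18 tilt [ 0.001  0.    -1.   ]
```

Request:
step_arm(increments=[[-0.3,0.2,1.0,0,0,0,0],[0,0,3.0,0,0,0,0],[0,0,3.5,0,0,0,0],[0,0,3.5,0,0,0,0],[0,0,3.5,0,0,0,0],[0,0,2.5,0,0,0,0],[0,0,2.0,0,0,0,0],[0,0,1.5,0,0,0,0],[0,0,0,0,0,0,0]])

```text
t: 4.5
eef_pos: [0.6037, 0.0524, 0.0244]
tool_rot: [0.0, 0.999, -0.036, -0.002]
contact_force: [-1.3, -0.6, 0.4]
gripper_width: 1.004
```

```bash
python3 - <<'E'
from d import *
q=np.load('tester.npy')
delta(w([-50,108,26],q)[0],q[2])
t=snap('top')['pixels'][95:260,170:385,::-1];s=snap('scene')['pixels'][100:310,125:365,::-1]
cv2.imwrite('pics/t1.png',np.hstack([cv2.resize(t,None,fx=2,fy=2),np.zeros((330,5,3),np.uint8),cv2.resize(s,(360,330))]))
E
```

```text
t 4.5 pos [0.6037 0.0524 0.0244] d_cm [ 0.22  0.15 -0.16] F [-1.32 -0.61  0.43] w 1.004
turn tool z deg 0.19 tilt [-0.003 -0.    -1.   ]
```

View pics/t1.png

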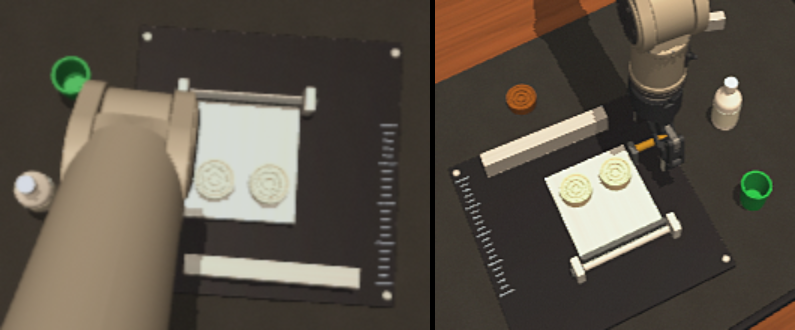

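Request:
step_arm(increments=[[0.1,0.1,0,0,0,0,0.5],[0,0,0,0,0,0,0.8],[0,0,0,0,0,0,1],[0,0,0,0,0,0,1],[0,0,0,0,0,0,1],[0,0,0,0,0,0,1],[0,0,0,0,0,0,1],[0,0,0,0,0,0,1]], squeeze=50)

```text
t: 5.4
eef_pos: [0.6043, 0.0511, 0.0264]
tool_rot: [-0.0, 0.999, -0.036, -0.002]
contact_force: [-5.3, 0.8, 7.0]
gripper_width: 0.117
```

```bash
python3 - <<'E'
from d import *
q=np.load('tester.npy')
delta(w([-50,108,26],q)[0],q[2])
# arc relative: handle displacement in (tool x, tool z) cm per angle
for th in [0,.02,.05,.1,.15,.2,.24]+list(np.arange(.25,.52,.01)):
    x=-13*np.cos(th)+2.1*np.sin(th);z=13*np.sin(th)+2.1*np.cos(th);print(round(th,2),round(x+13,2),round(-(z-2.1),2),end=' | ')
E
```

```text
t 5.4 pos [0.6043 0.0511 0.0264] d_cm [0.15 0.03 0.04] F [-5.27  0.79  7.04] w 0.117
turn tool z deg 0.17 tilt [-0.004  0.001 -1.   ]
0 0.0 -0.0 | 0.02 0.04 -0.26 | 0.05 0.12 -0.65 | 0.1 0.27 -1.29 | 0.15 0.46 -1.92 | 0.2 0.68 -2.54 | 0.24 0.87 -3.03 | 0.25 0.92 -3.15 | 0.26 0.98 -3.27 | 0.27 1.03 -3.39 | 0.28 1.09 -3.51 | 0.29 1.14 -3.63 | 0.3 1.2 -3.75 | 0.31 1.26 -3.87 | 0.32 1.32 -3.98 | 0.33 1.38 -4.1 | 0.34 1.44 -4.22 | 0.35 1.51 -4.33 | 0.36 1.57 -4.44 | 0.37 1.64 -4.56 | 0.38 1.71 -4.67 | 0.39 1.77 -4.78 | 0.4 1.84 -4.9 | 0.41 1.91 -5.01 | 0.42 1.99 -5.12 | 0.43 2.06 -5.23 | 0.44 2.13 -5.34 | 0.45 2.21 -5.45 | 0.46 2.28 -5.55 | 0.47 2.36 -5.66 | 0.48 2.44 -5.77 | 0.49 2.52 -5.87 | 0.5 2.6 -5.98 | 0.51 2.68 -6.08 |
```

Request:
step_arm(increments=[[0.02,0,-0.13,0,0,0,1],[0.02,0,-0.13,0,0,0,1],[0.02,0,-0.13,0,0,0,1],[0.03,0,-0.13,0,0,0,1],[0.03,0,-0.13,0,0,0,1],[0.03,0,-0.13,0,0,0,1],[0.03,0,-0.13,0,0,0,1],[0.03,0,-0.13,0,0,0,1],[0.03,0,-0.13,0,0,0,1],[0.03,0,-0.13,0,0,0,1],[0.03,0,-0.13,0,0,0,1],[0.04,0,-0.13,0,0,0,1],[0.04,0,-0.13,0,0,0,1],[0.04,0,-0.13,0,0,0,1],[0.04,0,-0.13,0,0,0,1],[0.04,0,-0.12,0,0,0,1],[0.04,0,-0.12,0,0,0,1],[0.04,0,-0.12,0,0,0,1],[0.04,0,-0.12,0,0,0,1]])

```text
t: 7.3
eef_pos: [0.6097, 0.0507, 0.0495]
tool_rot: [0.0, 0.999, -0.036, -0.003]
contact_force: [-5.3, 2.2, -14.2]
gripper_width: 0.122
```

```bash
cat > look.py <<'E'
from d import *
import sys
q=np.load('tester.npy')
def look(name,full=True):
    o=bot.get_obs();M=w([0,0,0],[0,0,q[2]])
    p=o['eef_pos'];Rz=R.from_euler('z',q[2]).as_matrix()
    l=Rz.T@(p-np.array([q[0],q[1],0]))*1000  # tester coords, mm
    hz=l[2]+19-24;hx=l[0]-80
    th=np.arctan2(hz,-hx)-np.arctan2(21,130)
    print('t',round(o['t'],2),'handle est',l.round(1),'theta~',th.round(3),'r',np.hypot(hz,hx).round(1),'F',o['contact_force'].round(1),'w',o['gripper_width'].round(3))
    a=snap('scene')
    s=a['pixels'][130:310,130:350,::-1]
    cv2.imwrite('pics/'+name,cv2.resize(s,None,fx=2.5,fy=2.5,interpolation=cv2.INTER_CUBIC))
    print([(np.round(d['point'],1).tolist(),round(d['score'],2)) for d in bot.find_in(a,'disc_1')[:4]])
    for nm in 'disc_1',: pass
look(sys.argv[1])
E
python3 look.py r1.png
```

```text
Traceback (most recent call last):
  File "look.py", line 16, in <module>
    look(sys.argv[1])
    ~~~~^^^^^^^^^^^^^
  File "look.py", line 10, in look
    print('t',round(o['t'],2),'handle est',l.round(1),'theta~',th.round(3),'r',np.hypot(hz,hx).round(1),'F',o['contact_force'].round(1),'w',o['gripper_width'].round(3))
                                                                                                                                            ^^^^^^^^^^^^^^^^^^^^^^^^
AttributeError: 'float' object has no attribute 'round'
```

```bash
sed -i "s/o\['gripper_width'\].round(3)/round(o['gripper_width'],3)/" look.py; python3 look.py r1.png
```

```text
t 7.3 handle est [-46.  108.3  49.5] theta~ 0.179 r 133.7 F [ -5.3   2.2 -14.2] w 0.122
[([221.3, 215.6], 0.98), ([244.8, 203.9], 0.76), ([180.7, 161.3], 0.74), ([238.3, 235.7], 0.65)]
```

View pics/r1.png

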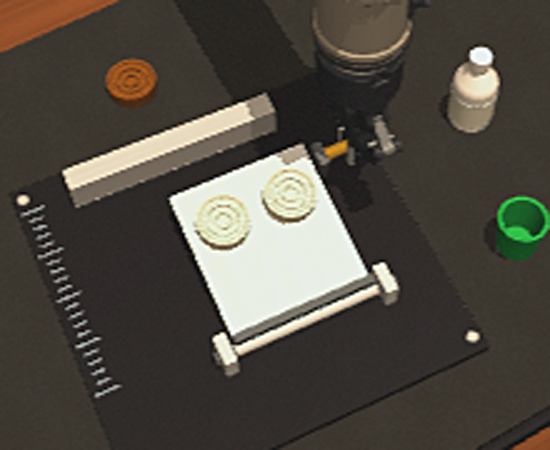

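Request:
step_arm(increments=[[0.03,0,-0.08,0,0,0,1],[0.03,0,-0.08,0,0,0,1],[0.03,0,-0.08,0,0,0,1],[0.03,0,-0.08,0,0,0,1],[0.03,0,-0.08,0,0,0,1],[0.03,0,-0.08,0,0,0,1],[0.03,0,-0.08,0,0,0,1],[0.03,0,-0.08,0,0,0,1],[0.03,0,-0.08,0,0,0,1]])

```text
t: 8.3
eef_pos: [0.6123, 0.0505, 0.0567]
tool_rot: [0.0, 0.999, -0.036, -0.003]
contact_force: [-5.9, 1.5, -12.9]
gripper_width: 0.123
```

```bash
python3 look.py r2.png
```

```text
t 8.3 handle est [-43.4 108.2  56.7] theta~ 0.236 r 133.8 F [ -5.9   1.5 -12.9] w 0.123
[([221.0, 217.5], 0.93), ([181.3, 159.9], 0.64), ([246.9, 203.8], 0.61)]
```

View pics/r2.png

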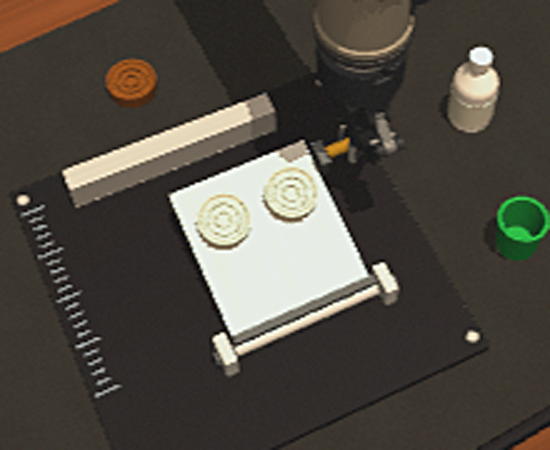

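```bash
cat > trk.py <<'E'
from d import *
import sys
q=np.load('tester.npy')
o=bot.get_obs();p=o['eef_pos'];Rz=R.from_euler('z',q[2]).as_matrix()
l=Rz.T@(p-np.array([q[0],q[1],0]))*1000
hz=l[2]-5;hx=l[0]-80
th=np.arctan2(hz,-hx)-np.arctan2(21,130)
a=snap('scene');b=a['pixels'][130:310,130:350,::-1]
g=cv2.cvtColor(np.ascontiguousarray(cv2.resize(b,None,fx=2.5,fy=2.5,interpolation=cv2.INTER_CUBIC)),cv2.COLOR_BGR2GRAY)
r=cv2.imread('pics/r2.png',0)
out=[]
for c in((223,221),(290,194)):
    T=r[c[1]-26:c[1]+26,c[0]-26:c[0]+26]
    m=cv2.matchTemplate(g,T,cv2.TM_CCOEFF_NORMED);_,v,_,loc=cv2.minMaxLoc(m)
    out.append((loc[0]+26-c[0],loc[1]+26-c[1],round(v,2)))
print('t',round(o['t'],2),'th',th.round(3),'F',o['contact_force'].round(1),'R,L disc shift(x2.5 px):',out)
if len(sys.argv)>1: cv2.imwrite('pics/'+sys.argv[1],cv2.resize(b,None,fx=2.5,fy=2.5,interpolation=cv2.INTER_CUBIC))
E
python3 trk.py
```

```text
t 8.4 th 0.237 F [ -6.7   1.7 -10.5] R,L disc shift(x2.5 px): [(0, 0, 1.0), (0, 0, 1.0)]
```

Request:
step_arm(increments=[[0.03,0,-0.06,0,0,0,1],[0.03,0,-0.06,0,0,0,1],[0,0,0,0,0,0,1]])

```text
t: 8.75
eef_pos: [0.6128, 0.0505, 0.0579]
tool_rot: [0.0, 0.999, -0.036, -0.003]
contact_force: [-7.2, 1.6, -11.9]
gripper_width: 0.12
```

```bash
python3 trk.py
```

```text
t 8.75 th 0.246 F [ -7.2   1.6 -11.9] R,L disc shift(x2.5 px): [(0, 0, 0.96), (0, 0, 0.96)]
```

Request:
step_arm(increments=[[0.03,0,-0.06,0,0,0,1],[0.03,0,-0.06,0,0,0,1],[0,0,0,0,0,0,1]])

```text
t: 9.1
eef_pos: [0.6133, 0.0504, 0.059]
tool_rot: [0.0, 0.999, -0.036, -0.003]
contact_force: [-6.5, 1.4, -12.9]
gripper_width: 0.115
```

```bash
python3 trk.py
```

```text
t 9.1 th 0.255 F [ -6.5   1.4 -12.9] R,L disc shift(x2.5 px): [(0, 0, 0.94), (0, 0, 0.94)]
```

Request:
step_arm(increments=[[0.02,0,-0.06,0,0,0,1],[0.02,0,-0.06,0,0,0,1],[0,0,0,0,0,0,1],[0,0,0,0,0,0,1]])

```text
t: 9.55
eef_pos: [0.6139, 0.0504, 0.0605]
tool_rot: [-0.0, 0.999, -0.036, -0.003]
contact_force: [-8.4, 1.8, -10.1]
gripper_width: 0.121
```

```bash
python3 trk.py
```

```text
t 9.55 th 0.267 F [ -8.4   1.8 -10.1] R,L disc shift(x2.5 px): [(0, 0, 0.91), (1, 0, 0.92)]
```

Request:
step_arm(increments=[[0.02,0,-0.06,0,0,0,1],[0.02,0,-0.06,0,0,0,1],[0,0,0,0,0,0,1],[0,0,0,0,0,0,1]])

```text
t: 10.0
eef_pos: [0.6144, 0.0503, 0.0617]
tool_rot: [-0.0, 0.999, -0.036, -0.003]
contact_force: [-6.8, 1.2, -10.2]
gripper_width: 0.118
```

```bash
python3 trk.py
```

```text
t 10.0 th 0.277 F [ -6.8   1.2 -10.2] R,L disc shift(x2.5 px): [(1, 0, 0.89), (1, 0, 0.9)]
```

Request:
step_arm(increments=[[0.02,0,-0.06,0,0,0,1],[0.02,0,-0.06,0,0,0,1],[0,0,0,0,0,0,1],[0,0,0,0,0,0,1]])

```text
t: 10.45
eef_pos: [0.6149, 0.0503, 0.0629]
tool_rot: [-0.0, 0.999, -0.036, -0.003]
contact_force: [-7.6, 1.4, -10.8]
gripper_width: 0.12
```

```bash
python3 trk.py
```

```text
t 10.45 th 0.287 F [ -7.6   1.4 -10.8] R,L disc shift(x2.5 px): [(1, 0, 0.88), (1, 0, 0.88)]
```

Request:
step_arm(increments=[[0.03,0,-0.06,0,0,0,1],[0.02,0,-0.06,0,0,0,1],[0,0,0,0,0,0,1],[0,0,0,0,0,0,1]])

```text
t: 10.9
eef_pos: [0.6154, 0.0503, 0.064]
tool_rot: [0.0, 0.999, -0.036, -0.003]
contact_force: [-6.9, 1.9, -12.0]
gripper_width: 0.121
```

```bash
python3 trk.py r3.png
```

```text
t 10.9 th 0.296 F [ -6.9   1.9 -12. ] R,L disc shift(x2.5 px): [(1, 0, 0.88), (1, 0, 0.89)]
```

Request:
step_arm(increments=[[0.03,0,-0.06,0,0,0,1],[0.02,0,-0.06,0,0,0,1],[0,0,0,0,0,0,1],[0,0,0,0,0,0,1]])

```text
t: 11.35
eef_pos: [0.616, 0.0502, 0.0652]
tool_rot: [0.0, 0.999, -0.036, -0.003]
contact_force: [-5.6, 2.3, -13.1]
gripper_width: 0.118
```

```bash
python3 trk.py
```

```text
t 11.35 th 0.306 F [ -5.6   2.3 -13.1] R,L disc shift(x2.5 px): [(69, -28, 0.88), (2, 0, 0.86)]
```

Request:
step_arm(increments=[[0.03,0,-0.06,0,0,0,1],[0.02,0,-0.06,0,0,0,1],[0,0,0,0,0,0,1],[0,0,0,0,0,0,1]])

```text
t: 11.8
eef_pos: [0.6165, 0.0502, 0.0663]
tool_rot: [0.0, 0.999, -0.036, -0.002]
contact_force: [-5.9, 1.5, -13.8]
gripper_width: 0.118
```

```bash
python3 trk.py r4.png
```

```text
t 11.8 th 0.315 F [ -5.9   1.5 -13.8] R,L disc shift(x2.5 px): [(69, -28, 0.88), (2, 0, 0.85)]
```

View pics/r4.png

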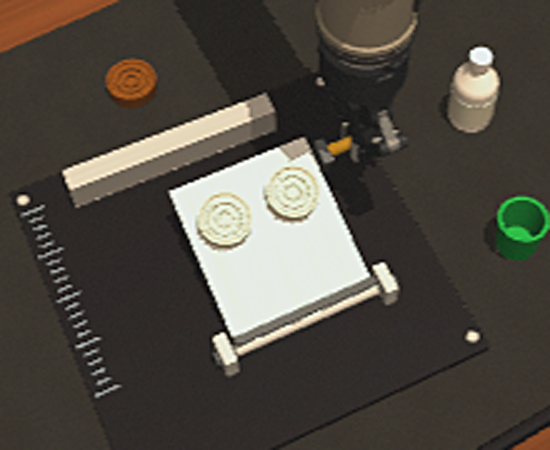

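```bash
sed -i "s#^    m=cv2.matchTemplate(g,T#    x0,y0=c[0]-38,c[1]-38;m=cv2.matchTemplate(g[y0:y0+76,x0:x0+76],T#; s#out.append((loc\[0\]+26-c\[0\],loc\[1\]+26-c\[1\]#out.append((loc[0]-12,loc[1]-12#; s#pics/r2.png#pics/r4.png#; s#(223,221),(290,194)#(224,221),(292,194)#" trk.py; python3 trk.py
```

```text
t 11.85 th 0.315 F [ -5.3   1.7 -12.9] R,L disc shift(x2.5 px): [(0, 0, 1.0), (0, 0, 1.0)]
```

Request:
step_arm(increments=[[0.03,0,-0.06,0,0,0,1],[0.03,0,-0.06,0,0,0,1],[0,0,0,0,0,0,1],[0,0,0,0,0,0,1]])

```text
t: 12.3
eef_pos: [0.6172, 0.0501, 0.0678]
tool_rot: [-0.0, 0.999, -0.036, -0.002]
contact_force: [-6.6, 0.5, -10.4]
gripper_width: 0.122
```

```bash
python3 trk.py
```

```text
t 12.3 th 0.327 F [ -6.6   0.5 -10.4] R,L disc shift(x2.5 px): [(0, 0, 0.94), (0, 0, 0.93)]
```

Request:
step_arm(increments=[[0.03,0,-0.06,0,0,0,1],[0.03,0,-0.06,0,0,0,1],[0,0,0,0,0,0,1],[0,0,0,0,0,0,1]])

```text
t: 12.75
eef_pos: [0.6178, 0.0501, 0.069]
tool_rot: [-0.0, 0.999, -0.036, -0.002]
contact_force: [-6.7, 1.1, -10.3]
gripper_width: 0.121
```

```bash
python3 trk.py
```

```text
t 12.75 th 0.337 F [ -6.7   1.1 -10.3] R,L disc shift(x2.5 px): [(0, 0, 0.91), (0, 0, 0.91)]
```

Request:
step_arm(increments=[[0.03,0,-0.06,0,0,0,1],[0.03,0,-0.06,0,0,0,1],[0,0,0,0,0,0,1],[0,0,0,0,0,0,1]])

```text
t: 13.2
eef_pos: [0.6184, 0.05, 0.0701]
tool_rot: [-0.0, 0.999, -0.036, -0.002]
contact_force: [-6.1, 1.3, -11.5]
gripper_width: 0.12
```

```bash
python3 trk.py
```

```text
t 13.2 th 0.347 F [ -6.1   1.3 -11.5] R,L disc shift(x2.5 px): [(1, 0, 0.89), (1, 0, 0.89)]
```

Request:
step_arm(increments=[[0.03,0,-0.06,0,0,0,1],[0.03,0,-0.06,0,0,0,1],[0,0,0,0,0,0,1],[0,0,0,0,0,0,1]])

```text
t: 13.65
eef_pos: [0.619, 0.05, 0.0713]
tool_rot: [-0.0, 0.999, -0.036, -0.002]
contact_force: [-6.4, 1.2, -12.7]
gripper_width: 0.117
```

```bash
python3 trk.py r5.png
```

```text
t 13.65 th 0.356 F [ -6.4   1.2 -12.7] R,L disc shift(x2.5 px): [(1, 0, 0.89), (1, 0, 0.89)]
```

Request:
step_arm(increments=[[0.03,0,-0.06,0,0,0,1],[0.03,0,-0.06,0,0,0,1],[0,0,0,0,0,0,1],[0,0,0,0,0,0,1]])

```text
t: 14.1
eef_pos: [0.6196, 0.0499, 0.0724]
tool_rot: [0.0, 0.999, -0.036, -0.002]
contact_force: [-6.2, 1.0, -12.3]
gripper_width: 0.121
```

```bash
python3 trk.py
```

```text
t 14.1 th 0.366 F [ -6.2   1.  -12.3] R,L disc shift(x2.5 px): [(1, 0, 0.87), (1, 0, 0.89)]
```

Request:
step_arm(increments=[[0.03,0,-0.06,0,0,0,1],[0.03,0,-0.06,0,0,0,1],[0,0,0,0,0,0,1],[0,0,0,0,0,0,1]])

```text
t: 14.55
eef_pos: [0.6202, 0.0499, 0.0735]
tool_rot: [0.0, 0.999, -0.036, -0.002]
contact_force: [-5.2, 1.8, -13.6]
gripper_width: 0.118
```

```bash
python3 trk.py r6.png
```

```text
t 14.55 th 0.375 F [ -5.2   1.8 -13.6] R,L disc shift(x2.5 px): [(1, 0, 0.88), (2, 0, 0.88)]
```

Request:
step_arm(increments=[[0.03,0,-0.06,0,0,0,1],[0.03,0,-0.06,0,0,0,1],[0,0,0,0,0,0,1],[0,0,0,0,0,0,1]])

```text
t: 15.0
eef_pos: [0.6211, 0.0498, 0.0751]
tool_rot: [-0.0, 0.999, -0.036, -0.002]
contact_force: [-6.2, 1.3, -11.0]
gripper_width: 0.119
```

```bash
python3 trk.py
```

```text
t 15.0 th 0.388 F [ -6.2   1.3 -11. ] R,L disc shift(x2.5 px): [(2, 0, 0.87), (3, 3, 0.89)]
```

Request:
step_arm(increments=[[0.03,0,-0.06,0,0,0,1],[0.03,0,-0.06,0,0,0,1],[0,0,0,0,0,0,1],[0,0,0,0,0,0,1]])

```text
t: 15.45
eef_pos: [0.6218, 0.0498, 0.0763]
tool_rot: [-0.0, 0.999, -0.036, -0.002]
contact_force: [-6.5, 1.9, -10.9]
gripper_width: 0.122
```

```bash
python3 trk.py r7.png
```

```text
t 15.45 th 0.399 F [ -6.5   1.9 -10.9] R,L disc shift(x2.5 px): [(2, 0, 0.86), (-3, -8, 0.21)]
```

L disc began slipping at ~0.388 and now left its spot; wait in place and look.

Request:
step_arm(increments=[[0,0,0,0,0,0,1],[0,0,0,0,0,0,1],[0,0,0,0,0,0,1],[0,0,0,0,0,0,1],[0,0,0,0,0,0,1]])

```text
t: 16.0
eef_pos: [0.6218, 0.0498, 0.0763]
tool_rot: [-0.0, 0.999, -0.036, -0.002]
contact_force: [-7.2, 2.2, -10.6]
gripper_width: 0.12
```

```bash
python3 trk.py r8.png
```

```text
t 16.0 th 0.399 F [ -7.2   2.2 -10.6] R,L disc shift(x2.5 px): [(2, 0, 0.85), (8, 10, 0.12)]
```

View pics/r8.png

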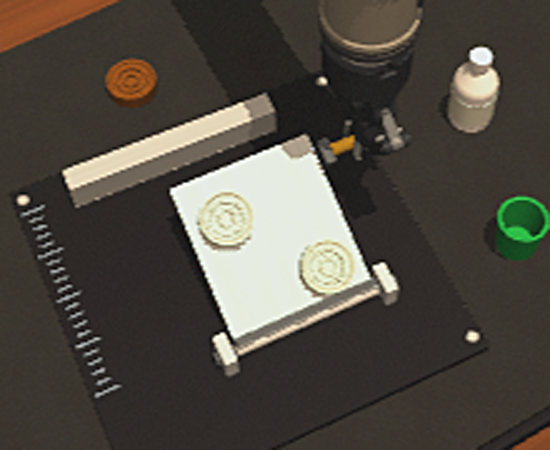

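Request:
step_arm(increments=[[-0.03,0,0.03,0,0,0,1],[0,0,0,0,0,0,0.8],[0,0,0,0,0,0,0.6],[0,0,0,0,0,0,0.4],[0,0,0,0,0,0,0.2],[0,0,0,0,0,0,0.2]])

```text
t: 16.65
eef_pos: [0.6244, 0.0495, 0.0774]
tool_rot: [-0.0, 0.999, -0.036, 0.001]
contact_force: [-0.4, 0.1, 0.2]
gripper_width: 0.8
```

```bash
python3 trk.py r9.png
```

```text
t 16.65 th 0.417 F [-0.4  0.1  0.2] R,L disc shift(x2.5 px): [(2, 0, 0.84), (8, 10, 0.09)]
```

View pics/r9.png

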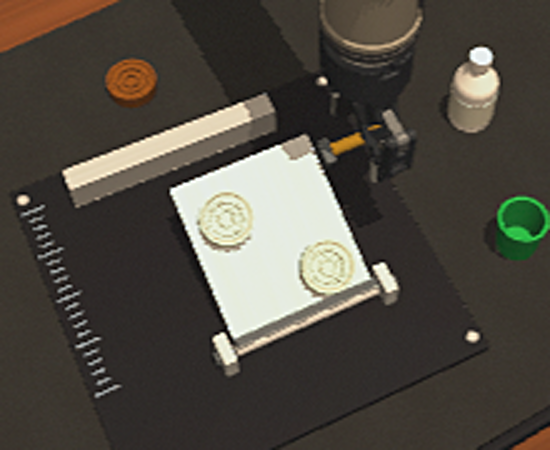

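Request:
step_arm(increments=[[0,0,-1.5,0,0,0,0],[0,0,-3,0,0,0,0],[0,0,-3.5,0,0,0,0],[0,0,-3.5,0,0,0,0],[0,0,-2,0,0,0,0],[0,0,0,0,0,0,0]])

```text
t: 17.3
eef_pos: [0.6257, 0.0494, 0.2165]
tool_rot: [-0.001, 0.999, -0.037, 0.004]
contact_force: [0.0, -0.2, -0.2]
gripper_width: 1.001
```

```bash
python3 - <<'E'
from d import *
qb=np.load('bar.npy')
delta(w([0,-79,17.5],qb)[0],qb[2])
E
```

```text
t 17.3 pos [0.6257 0.0494 0.2165] d_cm [-10.9   22.78  19.77] F [ 0.01 -0.19 -0.23] w 1.001
turn tool z deg 0.85 tilt [ 0.007  0.002 -1.   ]
```

Request:
step_arm(increments=[[-1.4,2.8,0,0,0,0.8,0],[-1.4,2.8,0,0,0,0,0],[-1.4,2.9,0,0,0,0,0],[-1.4,2.9,0,0,0,0,0],[-1.4,2.9,0,0,0,0,0],[-1.3,2.9,0,0,0,0,0],[-1.3,2.8,0,0,0,0,0],[-1.3,2.8,0,0,0,0,0],[0,0,0,0,0,0,0],[0,0,0,0,0,0,0]])

```text
t: 18.3
eef_pos: [0.4949, -0.1687, 0.2116]
tool_rot: [-0.0, 0.999, -0.044, -0.0]
contact_force: [0.7, 0.7, 0.2]
gripper_width: 1.001
```

```bash
python3 - <<'E'
from d import *
qb=np.load('bar.npy')
delta(w([0,-79,17.5],qb)[0],qb[2])
b=snap('top','t2.png');a=snap('scene','s2.png')
for p in (a,b): print([(np.round(d['point'],1).tolist(),round(d['score'],2)) for d in bot.pinpoint(p,'glue')])
E
```

```text
t 18.3 pos [ 0.4949 -0.1687  0.2116] d_cm [ 0.69  0.03 19.41] F [0.68 0.65 0.19] w 1.001
turn tool z deg -0.02 tilt [-0.  0. -1.]
[([315.4, 176.9], 0.72)]
[([190.9, 192.9], 0.81)]
```

View pics/s2.png

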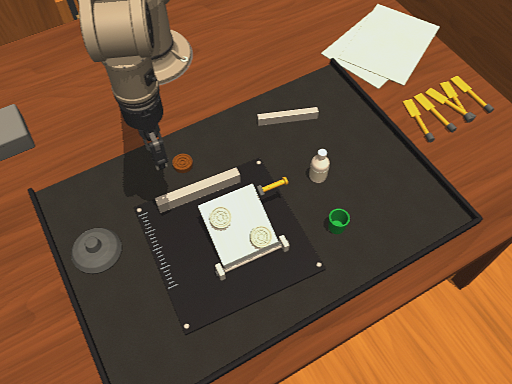

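Request:
step_arm(increments=[[0.7,0,1.0,0,0,0,0],[0,0,3,0,0,0,0],[0,0,3,0,0,0,0],[0,0,3,0,0,0,0],[0,0,2.5,0,0,0,0],[0,0,1.5,0,0,0,0],[0,0,0,0,0,0,0],[0,0,0,0,0,0,0]])

```text
t: 19.3
eef_pos: [0.5027, -0.1688, 0.0713]
tool_rot: [0.0, 0.999, -0.043, -0.0]
contact_force: [0.6, -0.2, -0.3]
gripper_width: 1.0
```

```bash
python3 - <<'E'
from d import *
qb=np.load('bar.npy')
delta(w([0,-79,17.5],qb)[0],qb[2])
a=snap('scene');cv2.imwrite('pics/s3.png',cv2.resize(a['pixels'][130:260,110:290,::-1],None,fx=4,fy=4,interpolation=cv2.INTER_CUBIC))
E
```

```text
t 19.3 pos [ 0.5027 -0.1688  0.0713] d_cm [-0.08  0.08  5.38] F [ 0.55 -0.19 -0.28] w 1.0
turn tool z deg 0.11 tilt [-0.001 -0.    -1.   ]
```

View pics/s3.png

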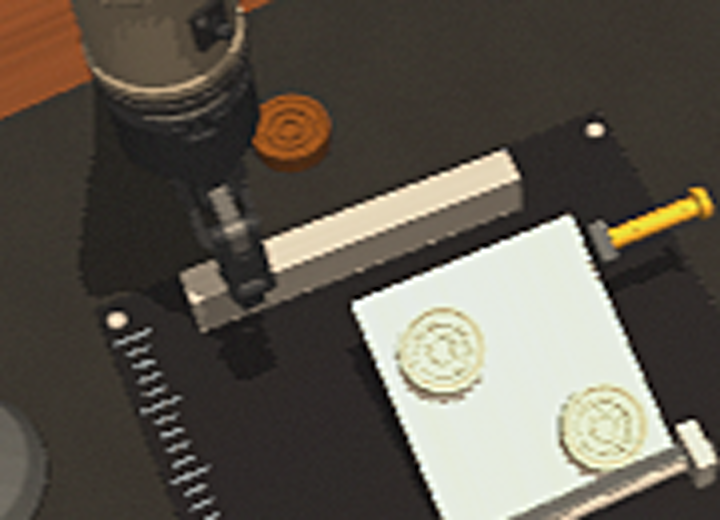

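Request:
step_arm(increments=[[0,0,2,0,0,0,0],[0,0,2,0,0,0,0],[0,0,1.3,0,0,0,0],[0,0,0,0,0,0,0.3],[0,0,0,0,0,0,0.6],[0,0,0,0,0,0,1],[0,0,0,0,0,0,1],[0,0,0,0,0,0,1],[0,0,0,0,0,0,1],[0,0,0,0,0,0,1]], squeeze=40)

```text
t: 20.35
eef_pos: [0.503, -0.169, 0.0196]
tool_rot: [-0.0, 0.999, -0.043, 0.001]
contact_force: [-0.7, -0.6, 6.1]
gripper_width: 0.269
```

```bash
python3 - <<'E'
from d import *
q=np.load('tester.npy');qb=np.load('bar.npy')
# target edge x in tester for several thetas
for th in(.36,.38,.39,.4,.42):
    d=(46-24+6*np.cos(th))/np.sin(th); x=80-(d*np.cos(th)-6*np.sin(th)) ;print(th,round(x,1))
Rz=R.from_euler('z',q[2]).as_matrix()
e=Rz.T@(w([12,0,0],qb)[0]-[q[0],q[1],0]);print('edge now',e*1000)
delta(w([0,-79,17.5],qb)[0],q[2])
a=snap('scene');cv2.imwrite('pics/s4.png',cv2.resize(a['pixels'][130:260,110:290,::-1],None,fx=4,fy=4,interpolation=cv2.INTER_CUBIC))
E
```

```text
0.36 8.7
0.38 13.2
0.39 15.3
0.4 17.2
0.42 20.9
edge now [-124.07850524  -40.65348337    0.        ]
t 20.35 pos [ 0.503  -0.169   0.0196] d_cm [-0.12  0.06  0.21] F [-0.74 -0.58  6.11] w 0.269
turn tool z deg -0.64 tilt [ 0.001  0.    -1.   ]
```

View pics/s4.png

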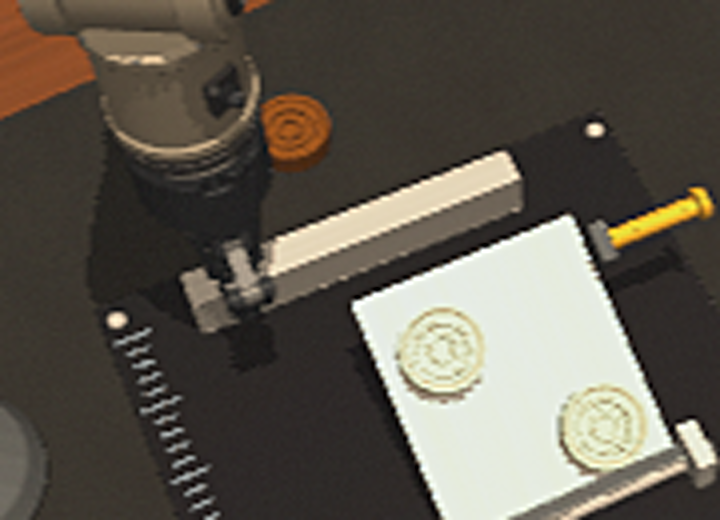

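Request:
step_arm(increments=[[0,0,-0.1,0,0,0,1],[0,0,-0.05,0,0,-0.6,1],[0,0,0,0,0,0,1],[0,0,0,0,0,0,1]])

```text
t: 20.8
eef_pos: [0.502, -0.1688, 0.02]
tool_rot: [-0.0, 0.999, -0.038, -0.0]
contact_force: [-0.6, -0.6, -3.8]
gripper_width: 0.28
```

Request:
step_arm(increments=[[0.3,0,0,0,0,0,1],[0.6,0,0,0,0,0,1],[0.6,0,0,0,0,0,1],[0.6,0,0,0,0,0,1],[0.6,0,0,0,0,0,1],[0.6,0,0,0,0,0,1],[0.6,0,0,0,0,0,1],[0.6,0,0,0,0,0,1],[0.6,0,0,0,0,0,1],[0.4,0,0,0,0,0,1],[0,0,0,0,0,0,1]])

```text
t: 21.9
eef_pos: [0.558, -0.1731, 0.0202]
tool_rot: [0.0, 0.999, -0.038, 0.0]
contact_force: [0.2, 0.2, -3.4]
gripper_width: 0.271
```

```bash
python3 - <<'E'
from d import *
q=np.load('tester.npy');qb=np.load('bar.npy')
delta(w([0,-79,17.5],qb)[0],q[2])
E
python3 trk.py s5.png
```

```text
t 21.9 pos [ 0.558  -0.1731  0.0202] d_cm [-5.64  0.07  0.27] F [ 0.23  0.23 -3.38] w 0.271
turn tool z deg -0.02 tilt [ 0.001 -0.    -1.   ]
t 21.9 th -0.066 F [ 0.2  0.2 -3.4] R,L disc shift(x2.5 px): [(2, 0, 0.84), (3, 3, 0.12)]
```

View pics/s5.png

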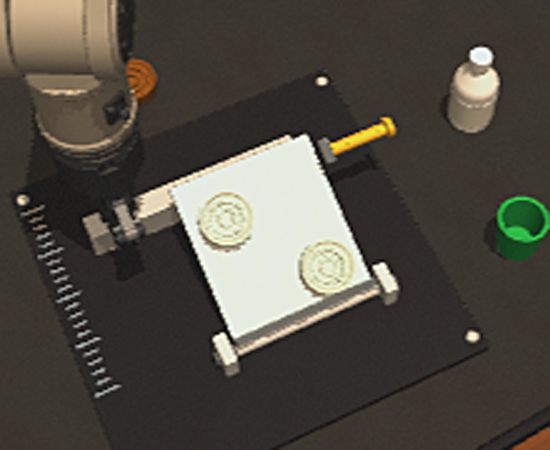

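Request:
step_arm(increments=[[0.3,0,0.06,0,0,0,1],[0.6,0,0,0,0,0,1],[0.6,0,0,0,0,0,1],[0.6,0,0,0,0,0,1],[0.6,0,0,0,0,0,1],[0.6,0,0,0,0,0,1],[0.6,0,0,0,0,0,1],[0.6,0,0,0,0,0,1],[0.6,0,0,0,0,0,1],[0.4,0,0,0,0,0,1],[0.3,0,0,0,0,0,1],[0.2,0,0,0,0,0,1],[0,0,0,0,0,0,1],[0,0,0,0,0,0,1]])

```text
t: 23.35
eef_pos: [0.6175, -0.1777, 0.0197]
tool_rot: [0.0, 0.999, -0.038, 0.001]
contact_force: [-1.0, -0.6, 1.2]
gripper_width: 0.277
```

```bash
python3 - <<'E'
from d import *
q=np.load('tester.npy');qb=np.load('bar.npy')
delta(w([0,-79,17.5],qb)[0],q[2])
E
python3 trk.py s6.png
```

```text
t 23.35 pos [ 0.6175 -0.1777  0.0197] d_cm [-11.61   0.07   0.2 ] F [-1.01 -0.64  1.18] w 0.277
turn tool z deg -0.04 tilt [ 0.001 -0.    -1.   ]
t 23.35 th -0.016 F [-1.  -0.6  1.2] R,L disc shift(x2.5 px): [(2, 0, 0.84), (-2, -12, 0.11)]
```

View pics/s6.png

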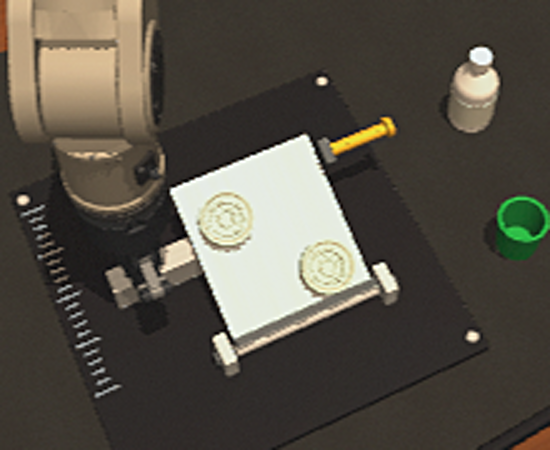

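Request:
step_arm(increments=[[0.2,0,0,0,0,0,1],[0.2,0,0,0,0,0,1],[0.2,0,0,0,0,0,1],[0.2,0,0,0,0,0,1],[0.2,0,0,0,0,0,1],[0,0,0,0,0,0,1],[0,0,0,0,0,0,1]])

```text
t: 24.1
eef_pos: [0.6275, -0.1785, 0.0197]
tool_rot: [0.0, 0.999, -0.038, 0.0]
contact_force: [-1.3, 0.7, 2.9]
gripper_width: 0.271
```

Request:
step_arm(increments=[[0.1,0,0,0,0,0,1],[0.1,0,0,0,0,0,1],[0.1,0,0,0,0,0,1],[0,0,0,0,0,0,1]])

```text
t: 24.5
eef_pos: [0.6298, -0.1787, 0.0197]
tool_rot: [-0.0, 0.999, -0.038, -0.0]
contact_force: [-3.7, 0.3, 4.1]
gripper_width: 0.273
```

Request:
step_arm(increments=[[0.1,0,0,0,0,0,1],[0.1,0,0,0,0,0,1],[0,0,0,0,0,0,1]])

```text
t: 24.8
eef_pos: [0.6318, -0.1788, 0.0196]
tool_rot: [-0.0, 0.999, -0.038, -0.0]
contact_force: [-3.7, 1.0, 5.0]
gripper_width: 0.272
```

Request:
step_arm(increments=[[0,0,-0.05,0,0,0,1],[0,0,0,0,0,0,1],[0,0,0,0,0,0,1]])

```text
t: 25.1
eef_pos: [0.6322, -0.1787, 0.0197]
tool_rot: [0.0, 0.999, -0.038, 0.0]
contact_force: [0.3, -0.3, -2.3]
gripper_width: 0.273
```

Request:
step_arm(increments=[[0.1,0,0,0,0,0,1],[0,0,0,0,0,0,1]])

```text
t: 25.3
eef_pos: [0.6332, -0.1787, 0.0199]
tool_rot: [-0.0, 0.999, -0.038, 0.0]
contact_force: [0.1, -0.8, -2.3]
gripper_width: 0.273
```

Request:
step_arm(increments=[[0.1,0,0,0,0,0,1],[0,0,0,0,0,0,1]])

```text
t: 25.5
eef_pos: [0.6342, -0.1788, 0.02]
tool_rot: [-0.0, 0.999, -0.038, 0.0]
contact_force: [-0.7, 0.0, -2.1]
gripper_width: 0.272
```

Request:
step_arm(increments=[[0.1,0,0.02,0,0,0,1],[0,0,0,0,0,0,1]])

```text
t: 25.7
eef_pos: [0.6352, -0.179, 0.0199]
tool_rot: [-0.0, 0.999, -0.038, 0.0]
contact_force: [0.1, 0.3, -2.2]
gripper_width: 0.275
```

Request:
step_arm(increments=[[0.1,0,0,0,0,0,1],[0,0,0,0,0,0,1]])

```text
t: 25.9
eef_pos: [0.6359, -0.1791, 0.0198]
tool_rot: [-0.0, 0.999, -0.038, -0.0]
contact_force: [-1.3, -0.1, -2.0]
gripper_width: 0.274
```

Request:
step_arm(increments=[[0.1,0,0,0,0,0,1],[0,0,0,0,0,0,1]])

```text
t: 26.1
eef_pos: [0.6363, -0.1791, 0.0197]
tool_rot: [-0.0, 0.999, -0.038, -0.001]
contact_force: [-2.9, -0.2, -1.3]
gripper_width: 0.278
```

Request:
step_arm(increments=[[0,0,0,0,0,0,1],[0.05,0,0,0,0,0,1],[0,0,0,0,0,0,1]])

```text
t: 26.4
eef_pos: [0.6364, -0.1792, 0.0197]
tool_rot: [-0.0, 0.999, -0.038, -0.001]
contact_force: [-5.1, 0.0, -0.2]
gripper_width: 0.273
```

```bash
python3 - <<'E'
from d import *
q=np.load('tester.npy');qb=np.load('bar.npy')
delta(w([0,-79,17.5],qb)[0],q[2]);print(bot.get_obs()['torque'])
E
python3 trk.py s7.png
```

```text
t 26.4 pos [ 0.6364 -0.1792  0.0197] d_cm [-13.5    0.07   0.25] F [-5.06  0.01 -0.19] w 0.273
turn tool z deg -0.03 tilt [-0.002  0.001 -1.   ]
[0.06438507 1.18615316 0.29692697]
t 26.4 th 0.017 F [-5.1  0.  -0.2] R,L disc shift(x2.5 px): [(2, 0, 0.84), (-2, -10, 0.11)]
```

View pics/s7.png

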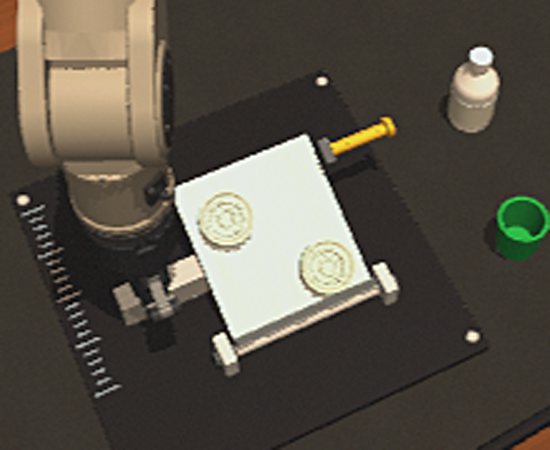

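Request:
step_arm(increments=[[0.03,0,0.03,0,0,0,1],[0,0,0,0,0,0,1],[0,0,0,0,0,0,1]])

```text
t: 26.75
eef_pos: [0.6364, -0.1792, 0.0197]
tool_rot: [-0.0, 0.999, -0.038, -0.001]
contact_force: [-7.8, 0.6, 3.1]
gripper_width: 0.271
```

Request:
step_arm(increments=[[0,0,0,0,0,0,0.7],[0,0,0,0,0,0,0.65],[0,0,0,0,0,0,0.6],[0,0,0,0,0,0,0.5],[0,0,0,0,0,0,0.4],[0,0,0,0,0,0,0.4],[0,0,0,0,0,0,0.4]])

```text
t: 27.45
eef_pos: [0.6379, -0.1792, 0.0196]
tool_rot: [-0.0, 0.999, -0.038, 0.0]
contact_force: [0.3, 0.8, -0.5]
gripper_width: 0.599
```

```bash
python3 trk.py s8.png
```

```text
t 27.45 th 0.019 F [ 0.3  0.8 -0.5] R,L disc shift(x2.5 px): [(2, 0, 0.84), (8, 10, 0.11)]
```

View pics/s8.png

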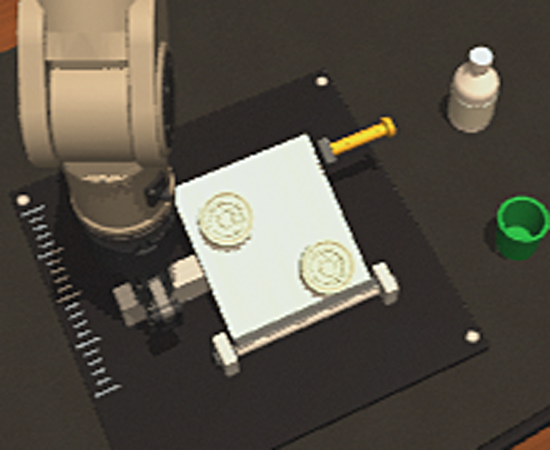

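Request:
step_arm(increments=[[0,0,-0.5,0,0,0,0.4],[0,0,-1.5,0,0,0,0.4],[0,0,-3,0,0,0,0.4],[0,0,-3.5,0,0,0,0.4],[0,0,-3.5,0,0,0,0.4],[0,0,-3.5,0,0,0,0.4],[0,0,-2,0,0,0,0.4]])

```text
t: 28.2
eef_pos: [0.639, -0.1801, 0.1994]
tool_rot: [0.0, 0.999, -0.038, 0.003]
contact_force: [0.7, -0.3, 0.4]
gripper_width: 0.596
```

Request:
step_arm(increments=[[-2,2,0,0,0,0,0.4],[-3,2,0,0,0,0,0.4],[-3.5,2,0,0,0,0,0.4],[-3,2,0,0,0,0,0.4],[-2,2,0,0,0,0,0.4],[0,0,0,0,0,0,0.4],[0,0,0,0,0,0,0.4]])

```text
t: 28.9
eef_pos: [0.4955, -0.2693, 0.1958]
tool_rot: [-0.0, 0.999, -0.039, 0.001]
contact_force: [-0.1, 0.6, 0.8]
gripper_width: 0.598
```

```bash
python3 trk.py s9.png; python3 - <<'E'
from d import *
a=snap('scene');b=snap('top')
cv2.imwrite('pics/t9.png',cv2.resize(b['pixels'][95:260,220:385,::-1],None,fx=3.6,fy=3.6,interpolation=cv2.INTER_CUBIC))
for n in('glue','wheel','cap'):
    print(n,[[(np.round(d['point'],1).tolist()) for d in bot.pinpoint(p,n)[:1]] for p in(a,b)])
E
```

```text
t 28.9 th 0.564 F [-0.1  0.6  0.8] R,L disc shift(x2.5 px): [(2, 0, 0.84), (-4, 12, 0.14)]
glue [[[316.1, 174.1]], [[194.4, 193.3]]]
wheel [[[95.5, 251.7]], [[412.8, 222.2]]]
cap [[[334.9, 227.3]], []]
```

View pics/s9.png

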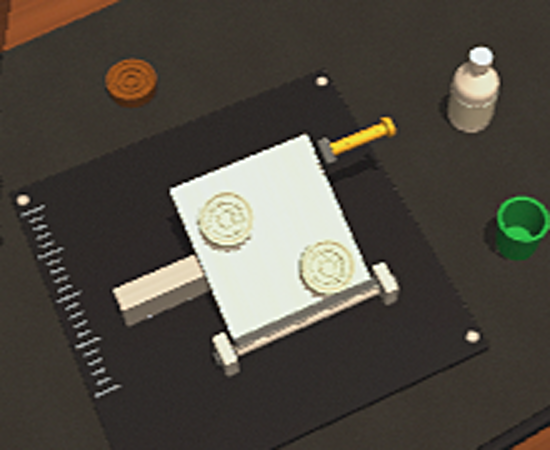

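View pics/t9.png

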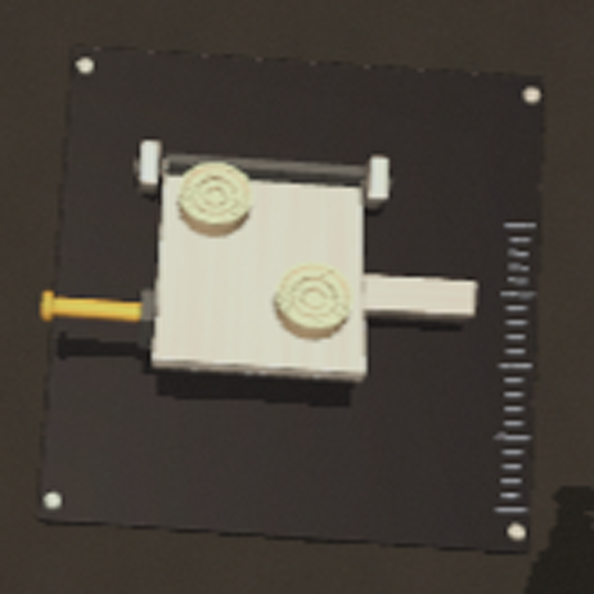

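```bash
python3 - <<'E'
import cv2,numpy as np
g={k:cv2.imread(f'pics/{k}.png',0) for k in('s7','s8','s9')}
T=g['s7'][278:330,98:136]
for k in g:
    m=cv2.matchTemplate(g[k][268:340,88:146],T,cv2.TM_CCOEFF_NORMED);print(k,np.unravel_index(m.argmax(),m.shape),m.max())
v=np.hstack([cv2.resize(g[k][260:340,90:220],None,fx=2,fy=4,interpolation=cv2.INTER_NEAREST) for k in g]);cv2.imwrite('pics/cmp.png',v)
for k in ('s8','s9'):
    A=g['s7'][275:325,176:205].astype(float);B=g[k][275:325,176:205].astype(float)
    print(k,np.abs(A-B).mean(), cv2.phaseCorrelate(A,B))
A=g['s7'][170:300,200:380];
for k in('s8','s9'):print('ramp',k,cv2.phaseCorrelate(A.astype(float),g[k][170:300,200:380].astype(float)))
E
```

```text
s7 (np.int64(10), np.int64(10)) 1.0
s8 (np.int64(10), np.int64(10)) 0.9921425
s9 (np.int64(10), np.int64(10)) 0.8740526
s8 4.317931034482759 ((-0.07841909444043971, 0.0683101360659748), 0.8530843986639893)
s9 3.7544827586206897 ((0.0031308955896403035, -0.1319358085138731), 0.7748721553383006)
ramp s8 ((-0.00215515176887493, 0.4815315994825653), 0.9717689300517378)
ramp s9 ((-0.004560426009291518, 0.48219704293430254), 0.972608443958543)
```

View pics/cmp.png

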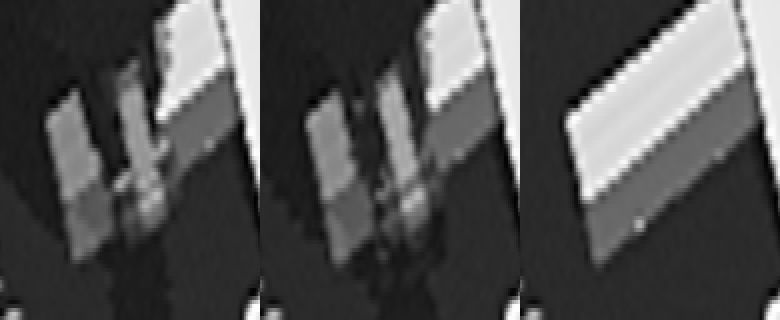

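```bash
python3 - <<'E'
import cv2,numpy as np
ks=('r8','r9','s5','s6','s7','s8','s9');g={k:cv2.imread(f'pics/{k}.png',0).astype(float) for k in ks}
for nm,(y0,y1,x0,x1) in dict(discR=(190,250,196,256),discL=(238,298,298,356),handle=(118,162,322,400),corner=(130,200,270,330),board=(330,400,60,130),cheek=(255,310,365,405)).items():
    print(nm,[tuple(np.round(cv2.phaseCorrelate(g['s9'][y0:y1,x0:x1],g[k][y0:y1,x0:x1])[0],2)) for k in ks])
    print('   ',[round(np.abs(g['s9'][y0:y1,x0:x1]-g[k][y0:y1,x0:x1]).mean(),2) for k in ks])
E
```

```text
discR [(np.float64(-0.04), np.float64(-0.05)), (np.float64(-0.01), np.float64(0.04)), (np.float64(-0.04), np.float64(0.03)), (np.float64(-0.09), np.float64(-0.0)), (np.float64(-0.09), np.float64(0.03)), (np.float64(-0.04), np.float64(-0.03)), (np.float64(0.0), np.float64(0.0))]
    [np.float64(2.31), np.float64(0.99), np.float64(0.98), np.float64(0.97), np.float64(0.8), np.float64(0.41), np.float64(0.0)]
discL [(np.float64(0.05), np.float64(0.02)), (np.float64(0.01), np.float64(0.0)), (np.float64(0.01), np.float64(-0.01)), (np.float64(-0.01), np.float64(-0.02)), (np.float64(0.03), np.float64(-0.0)), (np.float64(0.03), np.float64(0.02)), (np.float64(0.0), np.float64(0.0))]
    [np.float64(0.72), np.float64(0.53), np.float64(0.49), np.float64(0.46), np.float64(0.49), np.float64(0.42), np.float64(0.0)]
handle [(np.float64(2.08), np.float64(0.78)), (np.float64(0.45), np.float64(0.84)), (np.float64(-0.0), np.float64(0.5)), (np.float64(-0.01), np.float64(0.48)), (np.float64(0.01), np.float64(0.51)), (np.float64(-0.0), np.float64(0.45)), (np.float64(0.0), np.float64(0.5))]
    [np.float64(3
[... 634 characters left out ...]
loat64(0.09)), (np.float64(-0.08), np.float64(0.04)), (np.float64(-0.09), np.float64(0.05)), (np.float64(-0.04), np.float64(0.05)), (np.float64(0.0), np.float64(0.0))]
    [np.float64(0.99), np.float64(0.98), np.float64(0.98), np.float64(1.01), np.float64(0.96), np.float64(0.95), np.float64(0.0)]
cheek [(np.float64(-0.01), np.float64(0.0)), (np.float64(0.0), np.float64(-0.02)), (np.float64(-0.01), np.float64(0.04)), (np.float64(0.0), np.float64(0.03)), (np.float64(-0.04), np.float64(0.06)), (np.float64(-0.02), np.float64(0.01)), (np.float64(0.0), np.float64(0.0))]
    [np.float64(0.81), np.float64(0.79), np.float64(0.83), np.float64(0.82), np.float64(0.79), np.float64(0.82), np.float64(0.0)]
```

```bash
python3 - <<'E'
from station import bot
print(bot.hand_in()); print(bot.get_obs()['t'])
E
```

```text
the job is handed in; nothing more can be done
None
the job is handed in; nothing more can be done
```

I raised the ramp by its handle in steps of about 0.01 rad. The handle-side disc began to slip at roughly 0.39 rad, going by the gripper's position, and slid down to the foot stop. I stopped there, at about 0.40 rad. The other disc stayed on the upper half, and the ramp stayed up when I let go of the handle.

I then slid the gauge bar in, square to the ramp, until it met the underside. Sideways force on the gripper rose from about 1 N to 7.8 N while the bar stopped moving. The bar was released and the arm moved clear. The job was handed in at about 29 s.

**Checks that passed:**
- The last pictures show one disc at the stop and one on the upper half.
- The bar lies about parallel to the hinge, roughly 0.02 rad off.
- The bar, ramp and discs did not visibly move when I released the bar.
- The glue and wheel stayed within network detection noise of where they were. The cap was found again only in the scene camera and looked unmoved there.

**Not confirmed or not in agreement:**
- The bar's bearing force after release could not be measured. I infer it from the push force before release and from the bar not moving.
- The bar's contact position implies a ramp angle near 0.37 rad, against 0.39–0.40 rad from the handle. Calibration error and play in the grip could account for the gap.
- During the raise, the tracker once falsely reported the other disc moving; a picture showed it had not, and I corrected the tracking.

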